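# Slide the die crate home and swing the keeper across

### The arm

A 6-joint arm with a two-finger parallel gripper is mounted at the origin on the work surface. World frame = base frame: x ahead of the robot, y to its left, z up, the work surface at z = 0. Lengths are in m, angles in rad, forces in N, time in s.
With the tool pointing down it reaches from about 0.25 to 0.775 m from the base axis. Payload 4 kg.
Tool frame: the origin (TCP) lies at the very end of the fingers, on their centre line; the grasp point (between the pads) lies 19 mm behind it; z points along the fingers, y is the direction in which the jaws open and shut (so a half turn about z gives the same grasp; the last joint's range is limited). The gripper opens to 85 mm and grips with 20 to 120 N. Pads are 22 mm wide; open, the fingers measure 114 mm over their backs; the gripper's body (76 mm by 85 mm) begins 54 mm behind the grasp point. The pads swing forward as they close: fully open they stand 13 mm farther back than shut.
Start: joints at [1.067, 0.087, 1.371, -0, 1.684, -0.103], TCP at [0.215, 0.506, 0.2] pointing down, gripper open.
Joint ranges: [-3.1, 3.1], [-0.76, 2.03], [0.27, 2.55], [-1.08, 4.22], [0.17, 2.65], [-2.57, 2.57]. Speed limits (rad/s): [2.79, 2.79, 3.14, 3.14, 3.14, 3.14].

### API

Orientations are given as a unit quaternion [w, x, y, z].
In Python, from station import sensors, cams, finish_job gives the robot as it stands. The module is installed in compiled form; this text tells all that it offers.
- The arm moves only by the shell command python3 -m pendant 'ROWS' [FORCE]. ROWS is JSON, a list of rows, each a list of 7 numbers: the finger opening in mm, from 0 to 85.4, then the shift along the world's x, y, z in units of 25 mm (1.0 is 25 mm), then the turn, a rotation vector about the world's x, y, z in units of 5 degrees (1.0 is 5 degrees). A call has 1 to 12 rows; each row is the pose to reach, as a shift and turn from the pose commanded when the call began; what a row does not reach only later rows make up. A row lasts 1/12 s, in which the tool goes at most 41.7 mm and 7.16 degrees, less where a joint would pass 70% of its speed; a pose out of reach is approached as far as the arm can. A call with a gripper value outside its range is refused whole. The fingers move at their own pace and stop on an object; FORCE is the grip in N (left out, the last holds). Time passes only in rows, so rows that repeat a pose let the fingers close. It gives the time, the measured TCP pose, the force and the opening at its end, in the units of the state.
- sensors.read_state(): the state, without advancing time (a new reading comes with each control period).
- cams.snapshot(name): name is "scene" or "top" or "wrist"; returns a dict with "image" (400x640x3 uint8, blue, green, red), "z_map" (400x640 float32, m along the optical axis (not along the pixel's ray), 0 where there is no reading), "fx", "fy", "cx", "cy" (pixels), "origin" and "rotation" of the camera in the world. Camera axes: x right, y down, z forward; pixel columns grow to the right and rows downward; lengths in m; the calibration is good to about 2 mm. The wrist camera is an equidistant fisheye: a pixel r from the principal point sees the ray r / f radians off the axis. A picture is of the moment at which its call begins.
- finish_job(): hands the job in, once; it reports no verdict.
The state is a dict: "t": time; "joint_positions": joint angles; "qd": joint speeds; "joint_torque": joint torques, N m; "ee_pos": TCP position; "orientation": TCP orientation; "ft_force": force on the tool from outside, world axes, zero at the start; "ft_torque": the same for the moment, N m; "grip_width": finger opening in m.
Only numpy, scipy, OpenCV 4.12 (cv2) and the standard library are available. Lean on these libraries where they do the work, as an engineer would, in place of code of your own. Each camera call takes 0.05 s, during which the arm holds its last target. There are 200 camera calls.

### The job

Without gripping or lifting anything, push the tall, heavy plywood die crate low down, on the plinth at its base, so that it slides over the bench without tipping, in between the low steel guide rails and squarely up against the stop bar at their far end. Then, with a finger, push the flat steel keeper arm all the way round until it lies across behind the crate's plinth. Leave the other things on the bench alone, and leave the keeper until the crate is home.

Things in the scene. Friction and masses are not known exactly. Their poses are not given: they have to be found in the camera images.
- crate: Tall plywood case of brass dies, 80 deep x 130 wide (y), on a plinth 120 deep (x) x 130 x 34 high; top at 220, thin handle above to 247; 0.65 to 1.0 kg, loose. Origin: centre of the plinth's underside. +x face: flush, dies show, goes to the stop. At -x (robot side) the plinth juts 40 beyond the closed case (at x = -60): push there. Pushed above about 65 it tips; lower, it slides (4 to 7 N).
- bay: Low steel locating bay fixed on the bench, no floor plate, all bars 20 high. Origin: on the bench, where the crate's origin stands when home. +x: direction of pushing in, to the stop bar (near face at x = +60). Two parallel side rails, inner faces at y = +71 and -71, run from the stop back to x = -10, then flare out to the mouth. Its mouth opens to -x, towards the robot.
- bay_mouth (a point): Middle of the bay's open mouth, on the bench, at bay x = -64, y = 0. Here the flared rail ends have inner faces at y = +103 and -103. Outside the left (+y) flare stands the keeper's post.
- keeper (a joint): Swing angle (rad) of the keeper, a flat steel arm turning level about a pin at bay x = -70, y = +128. 0: it points along the bay's +y (outwards); grows counter-clockwise seen from above; 1.57: points along -x; 3.14 (end stop): along -y, across behind the plinth, 7 clear of it when home. Stays where left; light friction (1 N near its end). Arm 6 thick, 16 high, 22 to 38 above the bench.
- keeper_hinge (a point): Point on the keeper's pin axis, at mid-height of the arm (30 above the bench); pin boss 20 in diameter, its top 44 above the bench.
- keeper_tip (a point): Middle of the keeper arm's free end, 115 from the pin, 30 above the bench.
- foil_roll: Roll of gold foil standing on end, 68 in diameter, 45 high, right of the bay. Bystander, leave alone. Origin: centre of its underside.
- die_block: Brass die block 45 x 28 x 26 high, right of the bay's mouth. Bystander, leave alone. Origin: centre of its underside.
- die_wheel: Dark steel die wheel lying flat, 76 in diameter, 40 high with its hub, left of the bay's stop end. Bystander, leave alone. Origin: centre of its underside.
- glue_jar: Amber glass jar, 56 in diameter, 75 high, on the left of the bench. Bystander, leave alone. Origin: centre of its underside.
- brush: Flat brush with a wooden handle, lying on the right of the bench. Bystander, leave alone. Origin: centre of its underside.
- driver: Screwdriver with a black handle, lying on the left of the bench. Bystander, leave alone. Origin: centre of its underside.
- card_stack: Stack of dark cover boards 110 x 80 x 22 high, on the right of the bench. Bystander, leave alone. Origin: centre of its underside.

How it is judged:
By the outcome, as a careful person would: the job done as asked, in the order asked, and still so for the second after the job is handed in, with the robot touching nothing.
It also fails if it takes over 67 s, if anything falls off the work surface, if the arm or the gripper's body presses on something with over 40 N, if the wrist force passes 120 N, or if a joint passes its speed limit or range.

## Working session

There is one attempt and no reset: what is moved stays moved. The work goes in short steps, Python scripts to look and compute and a shell command to move; the robot and the scene stay as the last step left them, time stands still between calls to the robot, and variables do not carry over. Pictures are saved under pics/ and viewed, about 8 in all and at most 12, crops included, and the job is handed in when it is done.

```bash
mkdir -p pics; cat > h.py <<'E'
import numpy as np,cv2
from station import sensors,cams
def snap(n,f):
    s=cams.snapshot(n); cv2.imwrite(f'pics/{f}.png',s['image']); np.savez(f'{f}.npz',**s); return s
def P(s,u,v,z=None):
    "world point of pixel; if z given intersect plane, else depth"
    d=np.array([(u-s['cx'])/s['fx'],(v-s['cy'])/s['fy'],1.]); R=np.array(s['rotation']); o=np.array(s['origin'])
    w=R@d
    k=(z-o[2])/w[2] if z is not None else s['z_map'][int(v),int(u)]
    return o+k*w
E
python3 - <<'E'
from h import *
for n in('top','scene'):
    s=snap(n,n+'0'); print(n,s['fx'],s['cx'],s['cy'],np.round(s['origin'],3),np.round(s['rotation'],3).tolist())
print(sensors.read_state())
E
```

```text
top 462.10187023107915 317.3890253891385 200.7544171503834 [ 0.396 -0.005  1.405] [0.053, -0.694, 0.717, -0.033]
scene 361.12832545915865 324.5076862319373 197.3616734131682 [ 0.822 -0.495  0.87 ] [-0.297, 0.922, 0.236, -0.074]
{'t': 0.1, 'joint_positions': array([ 1.06685598e+00,  8.79082627e-02,  1.37212960e+00,  4.85230371e-06,
        1.68361130e+00, -1.03080768e-01]), 'qd': array([ 0.00051185, -0.00084655, -0.00226664,  0.00170355, -0.00163436,
        0.00036496]), 'joint_torque': array([ 2.26076954e-03, -3.53012180e+01, -3.14221573e+01, -1.70076019e-04,
        7.93305575e-03, -1.61415755e-06]), 'ee_pos': array([0.21435526, 0.50594323, 0.19882797]), 'orientation': array([-3.09617088e-04,  1.99090165e-01,  9.79980637e-01, -9.80534548e-04]), 'ft_force': array([-0.8420004 ,  0.57372554,  0.1533169 ]), 'ft_torque': array([ 0.01129577, -0.0581438 ,  0.03781702]), 'grip_width': 0.08504547578003216}
```

View pics/top0.png

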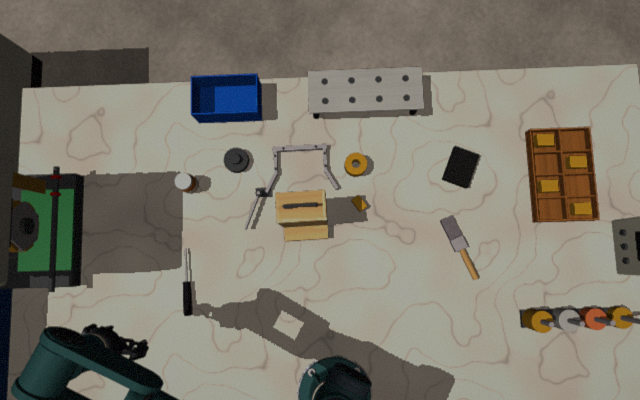

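View pics/scene0.png

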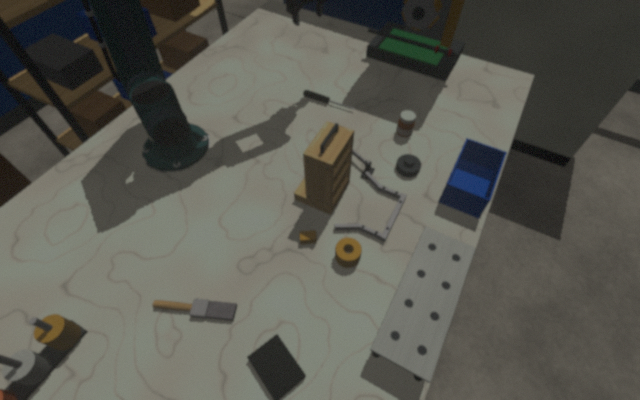

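The top view shows the crate case at about (301,207) with its plinth at (305,230). The bay's stop is at about (301,148), the keeper pin at (262,192) and the keeper tip at (248,228). The "rotation" is a quaternion. Next I'll enlarge the bay area.

```bash
sed -i "s/R=np.array(s\['rotation'\])/q=np.array(s['rotation']); R=Rotation.from_quat(np.r_[q[1:],q[0]]).as_matrix()/; 1a from scipy.spatial.transform import Rotation" h.py
python3 - <<'E'
from h import *
im=cv2.imread('pics/top0.png')[135:255,215:375]
cv2.imwrite('pics/c0.png',cv2.resize(im,None,fx=5,fy=5,interpolation=cv2.INTER_CUBIC))
s=np.load('top0.npz'); print(P(s,262,192),P(s,301,205),P(s,305,233),P(s,450,170))
E
```

```text
[0.59533146 0.19813556 0.03308636] [0.52742163 0.06805599 0.24931654] [0.46789407 0.07175023 0.03548854] [ 0.64392554 -0.3691795   0.02496862]
```

View pics/c0.png

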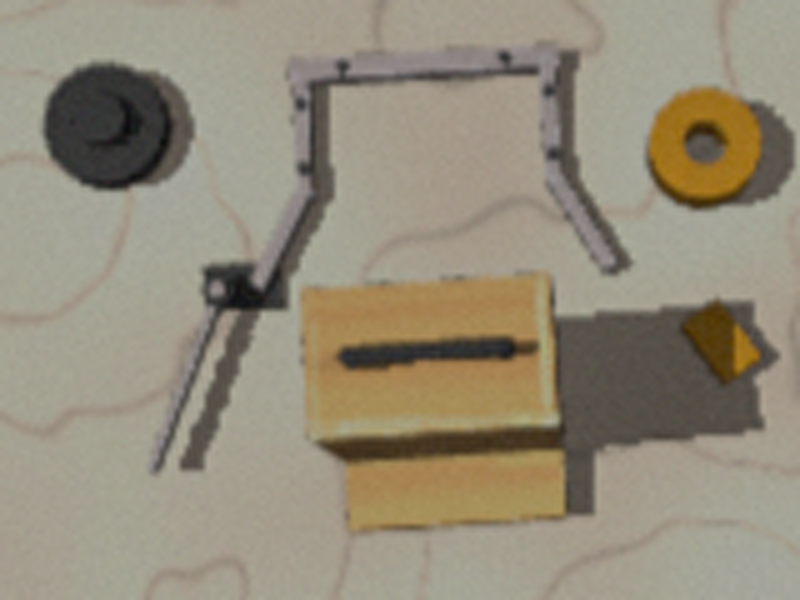

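```bash
python3 - <<'E'
from h import *
s=np.load('top0.npz')
Q=lambda x,y,z:P(s,215+x/5-.4,135+y/5-.4,z)
pts=dict(stopL=(313,84,.02),stopR=(543,74,.02),railL=(313,188,.02),railR=(546,180,.02),flL=(266,292,.02),flR=(600,270,.02),pin=(218,288,.044),tip=(155,470,.038),
pBL=(350,530,.034),pBR=(565,515,.034),pFL=(347,462,.034),cFL=(302,290,.22),cFR=(548,273,.22),cBL=(310,440,.22),cBR=(560,421,.22),die=(720,340,.026),foil=(705,145,.045))
W={k:Q(*v)[:2] for k,v in pts.items()}
for k,v in W.items(): print(k,np.round(v*1000,0))
ang=lambda a,b:np.degrees(np.arctan2(*(W[a]-W[b])[::-1]))
bay=ang('stopL','stopR')-90; print('bay yaw',bay,ang('railL','railR')-90,ang('stopL','railL'),ang('stopR','railR'))
print('crate yaw',ang('pBL','pBR')-90,ang('cFL','cFR')-90,ang('cBL','cBR')-90, [np.linalg.norm(W[a]-W[b]) for a,b in(('pBL','pBR'),('cFL','cFR'),('cFL','cBL'),('stopL','stopR'))])
R=lambda d:np.array([[np.cos(np.radians(d)),-np.sin(np.radians(d))],[np.sin(np.radians(d)),np.cos(np.radians(d))]])
b=bay; o=(W['stopL']+W['stopR'])/2-R(b)@[.06,0]
print('bay o',o,'pin in bay',R(b).T@(W['pin']-o),'tip',R(b).T@(W['tip']-o),'fl',R(b).T@(W['flL']-o),R(b).T@(W['flR']-o))
c=ang('pBL','pBR')-90
c1=(W['pBL']+W['pBR'])/2+R(c)@[.06,0]; c2=(W['cFL']+W['cFR']+W['cBL']+W['cBR'])/4-R(c)@[.02,0]
for k in(c1,c2): print('crate',k,'in bay',R(b).T@(k-o))
E
```

```text
stopL [721. 151.]
stopR [722.  10.]
railL [657. 153.]
railR [657.  10.]
flL [594. 182.]
flR [600. -21.]
pin [594. 208.]
tip [486. 248.]
pBL [447. 133.]
pBR [452.   5.]
pFL [488. 134.]
cFL [565. 137.]
cFR [570.   9.]
cBL [487. 134.]
cBR [493.   5.]
die [554. -91.]
foil [670. -86.]
bay yaw 0.4190843419243322 -0.04360679669059664 -1.1122890500326503 -0.21234123785520148
crate yaw 2.1973968299399473 2.0261946667217785 2.5023432024223666 [np.float64(0.1278203991194669), np.float64(0.12808454642638883), np.float64(0.07821747783407479), np.float64(0.1412752788032272)]
bay o [0.66194562 0.08024192] pin in bay [-0.06747971  0.12817877] tip [-0.17432367  0.16909113] fl [-0.06763185  0.10269386] [-0.06259419 -0.10042338]
crate [0.50977759 0.07141888] in bay [-0.1522285  -0.00770979]
crate [0.50888219 0.07029908] in bay [-0.15313206 -0.00882302]
```

Bay origin is about (662,80), yaw about 0. Crate is about (509,71), yaw about +2.2°, so it needs roughly 153 mm of +x. The keeper is at about 70°, pin (594,208). The sizes agree with those given to within 2–3 mm.

Now I'll move behind the plinth, with the jaws across it.

```bash
python3 -m pendant '[[60,2,-4,0,0,0,2],[60,7.6,-17.5,0,0,0,5],[60,7.6,-17.5,0,0,0,5],[60,7.6,-17.5,0,0,0,5],[60,7.6,-17.5,0,0,0,5],[60,7.6,-17.5,0,0,0,5],[60,7.6,-17.5,0,0,0,5],[60,7.6,-17.5,0,0,0,5],[60,7.6,-17.5,0,0,0,5],[60,7.6,-17.5,0,0,0,5],[60,7.6,-17.5,0,0,0,5],[60,7.6,-17.5,0,0,0,5]]' 30
python3 -m pendant '[[60,0,0,-1,0,-1,0],[60,0,0,-3,0,-2,0],[60,0,0,-5,0,-2,0],[60,0,0,-6,0,-2,0],[60,0,0,-7,0,-2,0],[60,0,0,-7,0,-2,0],[60,0,0,-7,0,-2,0]]'
```

```text
t: 1.1
ee_pos: [0.4051, 0.0655, 0.1995]
orientation: [-0.0, -0.016, 1.0, -0.001]
ft_force: [0.4, -0.1, -1.0]
grip_width: 0.06
t: 1.68
ee_pos: [0.4032, 0.0689, 0.0236]
orientation: [0.085, -0.018, 0.996, -0.002]
ft_force: [0.3, 0.5, 0.5]
grip_width: 0.0599
```

```bash
python3 -m pendant '[[60,0,0,-0.5,0,0,0],[60,0.8,0,-0.5,0,0,0],[60,0.8,0,-0.5,0,0,0]]'
python3 - <<'E'
from h import *
s=snap('scene','s1'); cv2.imwrite('pics/s1c.png',cv2.resize(s['image'][90:260,220:430],None,fx=3.5,fy=3.5,interpolation=cv2.INTER_CUBIC))
E
```

```text
t: 1.93
ee_pos: [0.4292, 0.069, 0.0158]
orientation: [0.091, -0.018, 0.996, -0.002]
ft_force: [0.7, -0.5, 1.0]
grip_width: 0.0599
```

View pics/s1c.png

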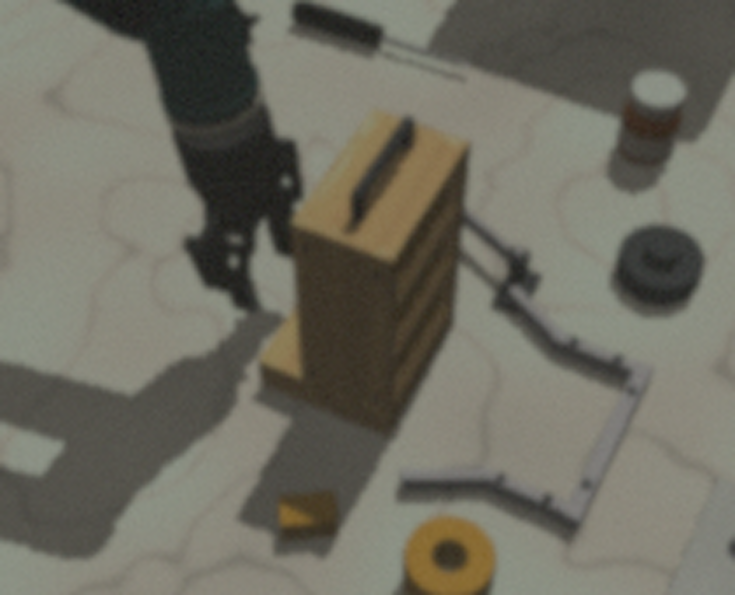

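The fingertips sit low behind the plinth (crop (245,300)), with the body clear of the case. Now the push.

```bash
python3 -m pendant '[[60,0.2,0,0,0,0,0],[60,0.4,0,0,0,0,0],[60,0.6,0.02,0,0,0,0],[60,0.9,0.03,0,0,0,0],[60,1.2,0.05,0,0,0,0],[60,1.5,0.07,0,0,0,0],[60,1.8,0.08,0,0,0,0],[60,2.1,0.1,0,0,0,0],[60,2.4,0.11,0,0,0,0],[60,2.7,0.12,0,0,0,0],[60,3.0,0.13,0,0,0,0],[60,3.2,0.14,0,0,0,0]]'
python3 - <<'E'
from h import *
s=snap('top','t2'); cv2.imwrite('pics/t2c.png',cv2.resize(s['image'][135:255,215:375],None,fx=5,fy=5,interpolation=cv2.INTER_CUBIC))
E
```

```text
t: 2.98
ee_pos: [0.5033, 0.0724, 0.0118]
orientation: [0.085, -0.018, 0.996, -0.002]
ft_force: [-9.2, -0.4, 7.3]
grip_width: 0.0604
```

View pics/t2c.png

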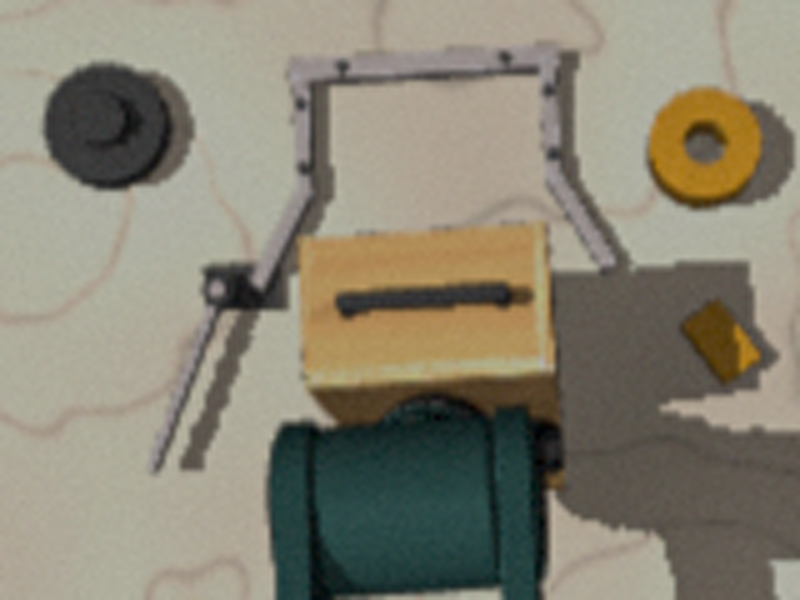

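```bash
cat >> h.py <<'E'
def case(s,c,o=(.662,.0802),z=.22):
    W=np.array([P(s,215+x/5-.4,135+y/5-.4,z)[:2] for x,y in c])
    d=W[0]-W[1]+W[2]-W[3]; a=np.arctan2(d[1],d[0])-np.pi/2
    k=W.mean(0)-.02*np.array([np.cos(a),np.sin(a)]); print('crate',k,'rel',k-o,'yaw',np.degrees(a))
E
python3 - <<'E'
from h import *
s=np.load('t2.npz'); case(s,[(300,237),(546,223),(310,385),(555,370)])
r=sensors.read_state(); print(r['t'],r['ee_pos'],r['ft_force'],r['ft_torque'])
E
```

```text
crate [0.53614394 0.07103239] rel [-0.12585606 -0.00916761] yaw 1.459553367962734
3.0333 [0.50426    0.07240996 0.01192002] [-3.19399044 -0.66739943 -0.15767855] [-0.01043199  0.71175177 -0.00571351]
```

```bash
python3 - <<'E'
from h import *
s=np.load('t2.npz')
for x,y in [(330,250),(420,260),(520,245),(330,370),(430,350),(540,355)]: print(np.round(P(s,215+x/5,135+y/5),4))
s=snap('scene','s2'); cv2.imwrite('pics/s2c.png',cv2.resize(s['image'][90:260,220:430],None,fx=3.5,fy=3.5,interpolation=cv2.INTER_CUBIC))
E
```

```text
[0.5844 0.1204 0.2225]
[0.5776 0.0737 0.2222]
[0.5839 0.0217 0.2207]
[0.5216 0.1214 0.2246]
[0.5303 0.0696 0.2242]
[0.5258 0.0131 0.2241]
```

View pics/s2c.png

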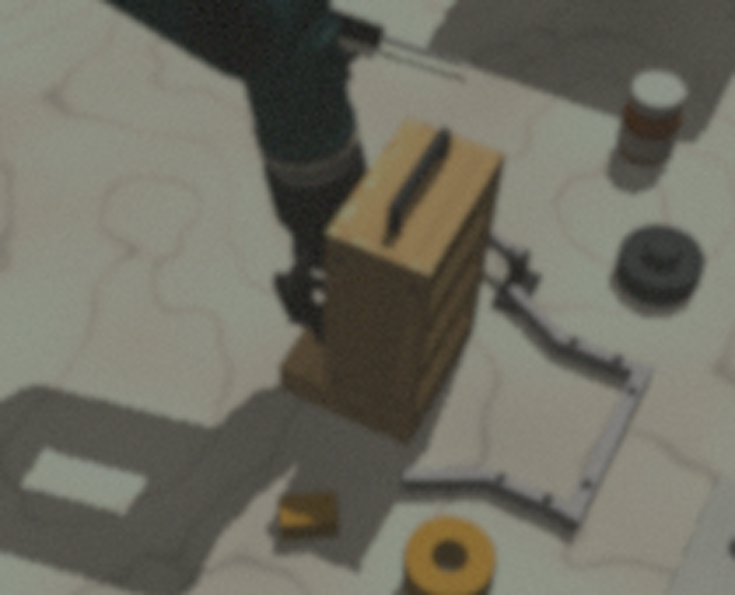

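```bash
python3 - <<'E'
from h import *
s=np.load('top0.npz')
for x,y in [(330,303),(520,293),(330,420),(540,405),(360,480),(550,480),(360,515),(550,505),(250,400),(450,200)]: print(np.round(P(s,215+x/5,135+y/5),4))
s=snap('wrist','w2')
print(sensors.read_state()['ee_pos'],s['origin'],s['rotation'],s['fx'])
E
```

```text
[0.5573 0.1215 0.2177]
[0.5584 0.0224 0.2233]
[0.4961 0.1223 0.2212]
[0.5    0.0139 0.2246]
[0.4757 0.1254 0.032 ]
[0.4719 0.0123 0.0356]
[0.4547 0.1255 0.0364]
[0.4572 0.0128 0.034 ]
[0.5285 0.1947 0.0016]
[ 0.6488  0.069  -0.0014]
[0.50403146 0.07240524 0.01169134] [0.40118159 0.07021729 0.17002272] [0.1644879  0.67483174 0.70014618 0.1653517 ] 309.70691628693146
```

View pics/w2.png

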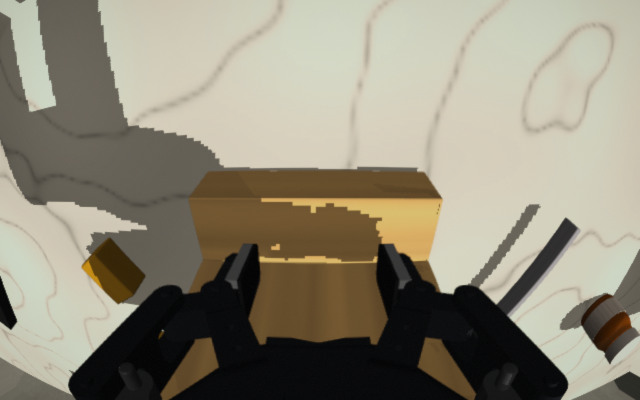

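```bash
cat >> h.py <<'E'
def PW(s,u,v):
    x,y=u-s['cx'],v-s['cy']; r=np.hypot(x,y); th=r/s['fx']
    d=np.array([x/r*np.tan(th),y/r*np.tan(th),1])*s['z_map'][int(v),int(u)]
    q=np.array(s['rotation']); return Rotation.from_quat(np.r_[q[1:],q[0]]).apply(d)+s['origin']
E
python3 - <<'E'
from h import *
s=np.load('w2.npz')
for n,u,v in [('tipL',247,249),('tipL2',252,247),('tipback',230,285),('tipR',388,248),('pl top',320,230),('pl edge',320,202),('pl face',320,185),('case',320,290),('case',320,270),('bench',400,100),('pl BL',205,205),('pl BR',425,205),('padinner',257,290)]: print(n,np.round(PW(s,u,v),4))
E
```

```text
tipL [0.4872 0.0395 0.0561]
tipL2 [0.4877 0.0414 0.0536]
tipback [0.4804 0.0398 0.0881]
tipR [0.485  0.1052 0.0546]
pl top [0.4871 0.0734 0.0373]
pl edge [0.4704 0.0728 0.0385]
pl face [0.4676 0.0727 0.0251]
case [0.5095 0.0743 0.058 ]
case [0.5089 0.0743 0.0432]
bench [0.4248 0.1155 0.0006]
pl BL [0.4744 0.0148 0.0387]
pl BR [0.4705 0.1258 0.0377]
padinner [0.51   0.043  0.0597]
```

The wrist view shows the fingertips ((250,248) and (385,248)) over the plinth top, pressing on the foot of the case and not on the plinth face. The tips stand higher than the TCP reading implies. I'll back off and check the fingertip height against the depth map.

```bash
python3 -m pendant '[[60,-1,0,0,0,0,0],[60,-2,0,0,0,0,0],[60,-3,0,0,0,0,0],[60,-3,0,0,0,0,0]]'
python3 - <<'E'
from h import *
s=snap('wrist','w3')
print(sensors.read_state()['ee_pos'],sensors.read_state()['ft_force'])
print(cv2.absdiff(s['image'],np.load('w2.npz')['image'])[235:300,215:420].mean())
for u in (235,240,245,250,255):
  print(u,[(v,np.round(PW(s,u,v)[[0,2]],3).tolist()) for v in (240,244,248,252,258,270)])
cv2.imwrite('pics/w3c.png',cv2.resize(s['image'][150:350,150:490],None,fx=2.3,fy=2.3,interpolation=cv2.INTER_CUBIC))
E
```

```text
t: 3.47
ee_pos: [0.4255, 0.0726, 0.0109]
orientation: [0.085, -0.018, 0.996, -0.001]
ft_force: [0.2, 0.8, -0.4]
grip_width: 0.0599
[0.42819242 0.07253866 0.01192496] [ 0.78012182 -0.18510079  0.24153363]
42.00637898686679
235 [(240, [0.444, -0.001]), (244, [0.447, -0.001]), (248, [0.45, -0.0]), (252, [0.413, 0.053]), (258, [0.407, 0.064]), (270, [0.405, 0.075])]
240 [(240, [0.444, -0.001]), (244, [0.447, -0.001]), (248, [0.41, 0.053]), (252, [0.409, 0.057]), (258, [0.408, 0.064]), (270, [0.406, 0.074])]
245 [(240, [0.443, 0.0]), (244, [0.411, 0.048]), (248, [0.409, 0.054]), (252, [0.409, 0.058]), (258, [0.408, 0.063]), (270, [0.406, 0.073])]
250 [(240, [0.442, 0.001]), (244, [0.409, 0.05]), (248, [0.409, 0.054]), (252, [0.408, 0.058]), (258, [0.408, 0.063]), (270, [0.412, 0.067])]
255 [(240, [0.443, -0.001]), (244, [0.41, 0.049]), (248, [0.41, 0.052]), (252, [0.412, 0.053]), (258, [0.415, 0.054]), (270, [0.419, 0.058])]
```

View pics/w3c.png

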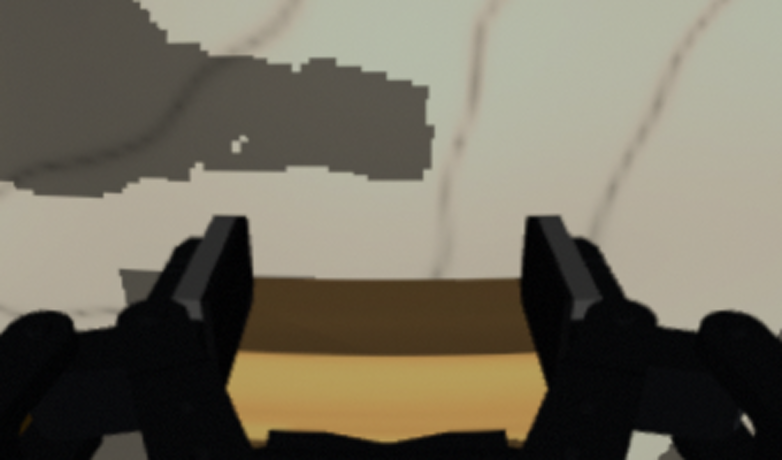

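The wrist depth puts the bench at z≈0 and the plinth top at ≈0.037, both right, but the fingertips at ≈0.048 while the TCP reads 0.012. With the fingers open, the tips are about 35 mm higher than reported. I'll lower in small guarded steps.

```bash
python3 -m pendant '[[60,0,0,-0.3,0,0,0],[60,0,0,-0.6,0,0,0],[60,0,0,-0.6,0,0,0],[60,0,0,-0.6,0,0,0]]'
python3 - <<'E'
from h import *
s=snap('wrist','w4')
print(sensors.read_state()['ee_pos'],sensors.read_state()['ft_force'])
for u in (245,250,385,390):
  print(u,[(v,np.round(PW(s,u,v)[[0,2]],3).tolist()) for v in (240,244,248,252,258)])
E
```

```text
t: 3.85
ee_pos: [0.4296, 0.0723, -0.0035]
orientation: [0.086, -0.018, 0.996, -0.002]
ft_force: [1.0, 0.7, 0.0]
grip_width: 0.0598
[ 0.42985967  0.07234263 -0.00309721] [ 0.59024836  0.56296709 -0.51465662]
245 [(240, [0.437, -0.0]), (244, [0.414, 0.035]), (248, [0.413, 0.04]), (252, [0.412, 0.044]), (258, [0.412, 0.049])]
250 [(240, [0.436, 0.0]), (244, [0.414, 0.035]), (248, [0.413, 0.039]), (252, [0.412, 0.044]), (258, [0.411, 0.049])]
385 [(240, [0.433, -0.0]), (244, [0.412, 0.034]), (248, [0.411, 0.039]), (252, [0.41, 0.043]), (258, [0.411, 0.046])]
390 [(240, [0.433, 0.0]), (244, [0.412, 0.035]), (248, [0.41, 0.04]), (252, [0.411, 0.042]), (258, [0.41, 0.048])]
```

TCP is at −3 mm with no contact force, so the offset is confirmed; the tips are at about 34 mm. I'll lower another 20 mm.

```bash
python3 -m pendant '[[60,0,0,-0.2,0,0,0],[60,0,0,-0.5,0,0,0],[60,0,0,-0.8,0,0,0],[60,0,0,-0.8,0,0,0]]'
python3 - <<'E'
from h import *
s=snap('wrist','w5')
print(sensors.read_state()['ee_pos'],sensors.read_state()['ft_force'])
for u in (245,250,385,390):
  print(u,[(v,np.round(PW(s,u,v)[[0,2]],3).tolist()) for v in (240,244,248,252)])
for n,u in (('pl',320),('pl2',275),('pl3',365)): print(n,[(v,np.round(PW(s,u,v),3).tolist()) for v in range(230,320,12)])
E
```

```text
t: 4.23
ee_pos: [0.4278, 0.0723, -0.0249]
orientation: [0.085, -0.018, 0.996, -0.002]
ft_force: [-0.3, 0.5, -0.0]
grip_width: 0.0599
[ 0.42822311  0.0723627  -0.02418243] [ 0.41943473  0.578836   -1.14928191]
245 [(240, [0.42, -0.0]), (244, [0.412, 0.015]), (248, [0.411, 0.019]), (252, [0.411, 0.022])]
250 [(240, [0.419, 0.0]), (244, [0.413, 0.013]), (248, [0.411, 0.018]), (252, [0.41, 0.022])]
385 [(240, [0.417, -0.001]), (244, [0.41, 0.013]), (248, [0.409, 0.018]), (252, [0.408, 0.022])]
390 [(240, [0.417, -0.001]), (244, [0.41, 0.013]), (248, [0.409, 0.018]), (252, [0.409, 0.021])]
pl [(230, [0.412, 0.073, -0.001]), (242, [0.419, 0.074, -0.001]), (254, [0.426, 0.074, 0.0]), (266, [0.435, 0.074, -0.0]), (278, [0.445, 0.075, -0.001]), (290, [0.454, 0.075, -0.0]), (302, [0.466, 0.075, -0.001]), (314, [0.466, 0.076, 0.008])]
pl2 [(230, [0.413, 0.05, -0.001]), (242, [0.42, 0.05, -0.0]), (254, [0.427, 0.05, 0.001]), (266, [0.436, 0.049, 0.0]), (278, [0.446, 0.049, -0.0]), (290, [0.456, 0.048, -0.001]), (302, [0.466, 0.048, 0.0]), (314, [0.468, 0.049, 0.009])]
pl3 [(230, [0.411, 0.097, -0.0]), (242, [0.418, 0.097, -0.0]), (254, [0.426, 0.098, -0.0]), (266, [0.435, 0.099, -0.0]), (278, [0.444, 0.101, -0.0]), (290, [0.454, 0.102, -0.0]), (302, [0.464, 0.103, -0.0]), (314, [0.467, 0.103, 0.008])]
```

Tips are now at about 13–18 mm, level with the plinth face at x≈0.468. Pushing slowly, with a slight +y drift.

```bash
python3 -m pendant '[[60,0.6,0,0,0,0,0],[60,1.0,0,0,0,0,0],[60,1.2,0,0,0,0,0],[60,1.4,0,0,0,0,0],[60,1.6,0.02,0,0,0,0],[60,1.8,0.03,0,0,0,0],[60,2.0,0.05,0,0,0,0],[60,2.3,0.08,0,0,0,0],[60,2.6,0.1,0,0,0,0],[60,2.9,0.13,0,0,0,0],[60,3.2,0.16,0,0,0,0],[60,3.5,0.18,0,0,0,0]]'
python3 -m pendant '[[60,0.3,0.03,0,0,0,0],[60,0.6,0.05,0,0,0,0],[60,0.9,0.08,0,0,0,-0.1],[60,1.2,0.1,0,0,0,-0.2],[60,1.4,0.12,0,0,0,-0.3],[60,1.4,0.12,0,0,0,-0.3]]'
python3 - <<'E'
from h import *
r=sensors.read_state(); print(r['ee_pos'],r['ft_force'])
s=snap('top','t6'); cv2.imwrite('pics/t6c.png',cv2.resize(s['image'][135:255,215:375],None,fx=5,fy=5,interpolation=cv2.INTER_CUBIC))
E
```

```text
t: 5.28
ee_pos: [0.5139, 0.0768, -0.0236]
orientation: [0.083, -0.018, 0.996, -0.002]
ft_force: [-8.6, -0.7, 6.1]
grip_width: 0.0601
t: 5.78
ee_pos: [0.5508, 0.0801, -0.0235]
orientation: [0.085, -0.005, 0.996, -0.003]
ft_force: [-3.8, -0.1, 0.3]
grip_width: 0.0596
[ 0.55080342  0.0800577  -0.02350615] [-3.80462202 -0.11172606  0.27171205]
```

View pics/t6c.png

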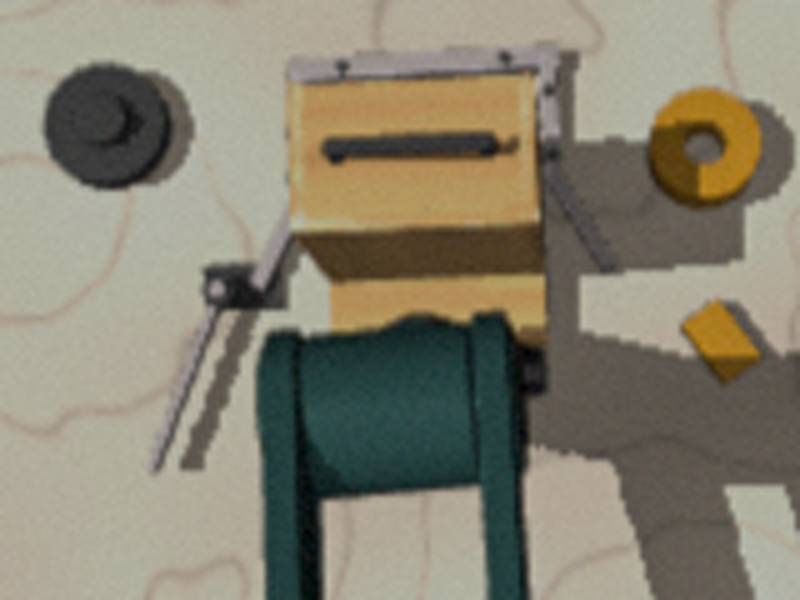

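```bash
python3 - <<'E'
from h import *
s=np.load('t6.npz'); case(s,[(289,84),(537,73),(291,232),(542,221)])
E
```

```text
crate [0.61606731 0.076145  ] rel [-0.04593269 -0.004055  ] yaw 0.5017199472084679
```

Crate is 46 mm short, 4 mm to the right, yaw +0.5°. I'll keep going.

```bash
python3 -m pendant '[[60,0.3,0.03,0,0,0,0],[60,0.6,0.06,0,0,0,0],[60,0.9,0.09,0,0,0,0],[60,1.2,0.11,0,0,0,0],[60,1.4,0.12,0,0,0,0],[60,1.55,0.13,0,0,0,0],[60,1.65,0.13,0,0,0,0],[60,1.72,0.13,0,0,0,0],[60,1.72,0.13,0,0,0,0]]'
python3 -m pendant '[[60,0.06,0,0,0,0,0],[60,0.12,0,0,0,0,0],[60,0.16,0,0,0,0,0],[60,0.16,0,0,0,0,0]]'
```

```text
t: 6.58
ee_pos: [0.5944, 0.0831, -0.0234]
orientation: [0.086, -0.005, 0.996, -0.003]
ft_force: [-2.5, 0.7, -3.1]
grip_width: 0.0599
t: 6.92
ee_pos: [0.5992, 0.0832, -0.0226]
orientation: [0.087, -0.005, 0.996, -0.003]
ft_force: [-4.0, -0.8, -2.6]
grip_width: 0.06
```

```bash
python3 -m pendant '[[60,0.06,0,0,0,0,0],[60,0.1,0,0,0,0,0],[60,0.12,0,0,0,0,0],[60,0.12,0,0,0,0,0]]'
python3 -m pendant '[[60,0.06,0,0,0,0,0],[60,0.1,0,0,0,0,0],[60,0.12,0,0,0,0,0],[60,0.12,0,0,0,0,0]]'
```

```text
t: 7.25
ee_pos: [0.5999, 0.0829, -0.0236]
orientation: [0.085, -0.005, 0.996, -0.003]
ft_force: [-8.7, -0.9, -0.8]
grip_width: 0.0599
t: 7.58
ee_pos: [0.5999, 0.0829, -0.0237]
orientation: [0.081, -0.005, 0.997, -0.003]
ft_force: [-17.9, -1.8, 7.4]
grip_width: 0.0603
```

It stopped firmly at x=0.600 with force rising to 18 N, so the crate is home. I'll back off, rise, close the fingers, and measure the tip offset and crate pose.

```bash
python3 -m pendant '[[60,-0.5,0,0,0,0,0],[60,-2,0,0,0,0,0],[60,-3.2,0,0.5,0,0,0],[0,-3.5,0,2,0,0,0],[0,-4,2,3.5,0,0,0],[0,-4,3.5,4.5,0,0,0],[0,-4,5,4.5,0,0,0],[0,-4,6.5,4.5,0,0,0],[0,-4,8,4.5,0,0,0],[0,-4,8,4.5,0,0,0],[0,-4,8,4.5,0,0,0]]'
python3 - <<'E'
from h import *
r=sensors.read_state(); print(r['ee_pos'],r['ft_force'],r['grip_width'])
s=snap('top','t7'); cv2.imwrite('pics/t7c.png',cv2.resize(s['image'][135:255,215:375],None,fx=5,fy=5,interpolation=cv2.INTER_CUBIC))
print('jar',P(s,187,182,.075))
w=snap('wrist','w7')
for v in range(200,300,6): print(v,[np.round(PW(w,u,v),3).tolist() for u in (305,318,331)])
E
```

```text
t: 8.5
ee_pos: [0.507, 0.2873, 0.0924]
orientation: [0.09, -0.007, 0.996, -0.001]
ft_force: [-0.4, -1.1, -0.6]
grip_width: 0.0003
[0.50702387 0.28727359 0.09244508] [-0.36461828 -1.0758045  -0.57011182] 0.0003353408107100584
jar [0.62649201 0.41282847 0.075     ]
200 [[0.534, 0.273, 0.0], [0.534, 0.285, 0.0], [0.534, 0.297, -0.001]]
206 [[0.541, 0.273, 0.0], [0.54, 0.285, 0.0], [0.541, 0.297, -0.001]]
212 [[0.547, 0.273, -0.001], [0.547, 0.285, -0.0], [0.547, 0.297, -0.0]]
218 [[0.554, 0.273, 0.0], [0.554, 0.285, -0.0], [0.553, 0.298, -0.0]]
224 [[0.56, 0.273, 0.0], [0.561, 0.286, -0.001], [0.56, 0.298, 0.0]]
230 [[0.568, 0.273, -0.001], [0.567, 0.286, -0.001], [0.566, 0.298, 0.0]]
236 [[0.574, 0.273, 0.0], [0.574, 0.286, 0.0], [0.574, 0.298, 0.0]]
242 [[0.491, 0.279, 0.126], [0.49, 0.285, 0.127], [0.491, 0.292, 0.126]]
248 [[0.489, 0.279, 0.134], [0.489, 0.285, 0.134], [0.489, 0.291, 0.134]]
254 [[0.488, 0.28, 0.139], [0.487, 0.285, 0.14], [0.488, 0.291, 0.139]]
260 [[0.487, 0.28, 0.145], [0.487, 0.285, 0.144], [0.487, 0.291, 0.144]]
266 [[0.486, 0.28, 0.149], [0.487, 0.285, 0.149], [0.486, 0.291, 0.149]]
272 [[0.485, 0.28, 0.155], [0.486, 0.285, 0.154], [0.485, 0.291, 0.155]]
278 [[0.483, 0.281, 0.161], [0.486, 0.285, 0.157], [0.483, 0.29, 0.16]]
284 [[0.483, 0.281, 0.164], [0.489, 0.285, 0.158], [0.482, 0.29, 0.165]]
290 [[0.482, 0.281, 0.168], [0.492, 0.286, 0.158], [0.481, 0.29, 0.169]]
296 [[0.48, 0.281, 0.174], [0.495, 0.286, 0.158], [0.48, 0.29, 0.173]]
```

View pics/t7c.png

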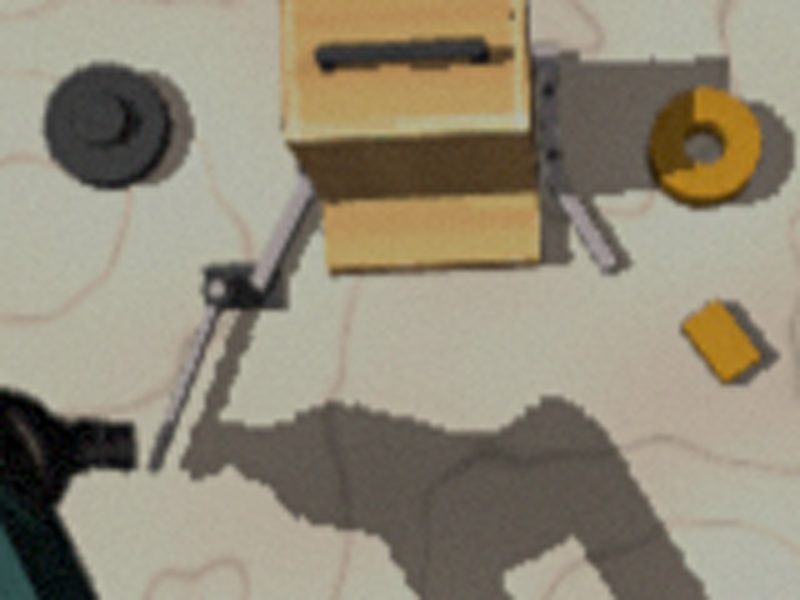

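```bash
python3 - <<'E'
from h import *
s=np.load('t7.npz')
Q=lambda x,y,z:P(s,215+x/5-.4,135+y/5-.4,z)[:2]
for a,b,z in(((287,141),(528,131),.22),((332,271),(541,261),.034)):
    A,B=Q(*a,z),Q(*b,z); print(A,B,(A+B)/2,np.degrees(np.arctan2(*(A-B)[::-1]))-90)
print('plinth exp x',.662-.06,'; case back exp',.642)
pin=np.array([.593,.208]); t0=np.array([.507,.2873])
for th in(70,82,94,106,118,130,142,154,166,174,180,184):
    t=np.radians(th); h=.003+.011*abs(np.cos(t))+.008*abs(np.sin(t))
    f=pin+.088*np.array([-np.sin(t),np.cos(t)])+h*np.array([np.cos(t),np.sin(t)])+[.006,.001]
    print(th,np.round(f,4),np.round((f-t0)/.025,2))
E
python3 -m pendant '[[0,0.2,0,-1,0,0,0],[0,0.4,0,-2.5,0,0,0],[0,0.4,0,-3.5,0,0,0],[0,0.4,0,-4,0,0,0],[0,0.4,0,-4,0,0,0],[0,0.4,0,-4,0,0,0]]'
```

```text
[0.64444575 0.14306004] [0.64519546 0.01672932] [0.6448206  0.07989468] 0.34001470103034137
[0.60295394 0.14051478] [0.60469285 0.01469593] [0.6038234  0.07760536] 0.7918202638426237
plinth exp x 0.6020000000000001 ; case back exp 0.642
70 [0.5212 0.2525] [ 0.57 -1.39]
82 [0.5136 0.2336] [ 0.26 -2.15]
94 [0.5104 0.2146] [ 0.14 -2.91]
106 [0.5106 0.1979] [ 0.15 -3.57]
118 [0.5142 0.1811] [ 0.29 -4.25]
130 [0.5212 0.1648] [ 0.57 -4.9 ]
142 [0.5317 0.1499] [ 0.99 -5.5 ]
154 [0.5457 0.1371] [ 1.55 -6.01]
166 [0.5626 0.1274] [ 2.22 -6.4 ]
174 [0.5751 0.123 ] [ 2.72 -6.57]
180 [0.585 0.121] [ 3.12 -6.65]
184 [0.5906 0.1202] [ 3.35 -6.68]
t: 9.1
ee_pos: [0.5154, 0.2814, -0.0104]
orientation: [0.087, -0.004, 0.996, -0.003]
ft_force: [-0.4, 0.2, 0.5]
grip_width: 0.0001
```

Crate checks home: plinth rear is at x≈0.603 against 0.602 expected, centred to within 2–3 mm, and square to within half a degree. The keeper still stands untouched, so now I'll swing it.

```bash
python3 -m pendant '[[0,0.23,-0.5,0,0,0,0],[0,0.23,-1.1,0,0,0,0],[0,0.08,-1.5,0,0,0,0],[0,-0.08,-1.86,0,0,0,0],[0,-0.15,-2.25,0,0,0,0],[0,-0.2,-2.62,0,0,0,0],[0,-0.2,-2.95,0,0,0,0],[0,-0.19,-3.28,0,0,0,0],[0,-0.13,-3.6,0,0,0,0],[0,-0.05,-3.96,0,0,0,0],[0,0.08,-4.3,0,0,0,0],[0,0.23,-4.61,0,0,0,0]]'
python3 - <<'E'
from h import *
r=sensors.read_state(); print(r['ee_pos'],r['ft_force'])
s=snap('scene','s8'); cv2.imwrite('pics/s8c.png',cv2.resize(s['image'][90:260,220:430],None,fx=3.5,fy=3.5,interpolation=cv2.INTER_CUBIC))
E
```

```text
t: 10.1
ee_pos: [0.5209, 0.167, -0.0103]
orientation: [0.087, -0.005, 0.996, -0.003]
ft_force: [0.2, 1.3, 0.7]
grip_width: -0.0002
[ 0.52092027  0.16700788 -0.01028769] [0.18497623 1.27289329 0.66573767]
```

View pics/s8c.png

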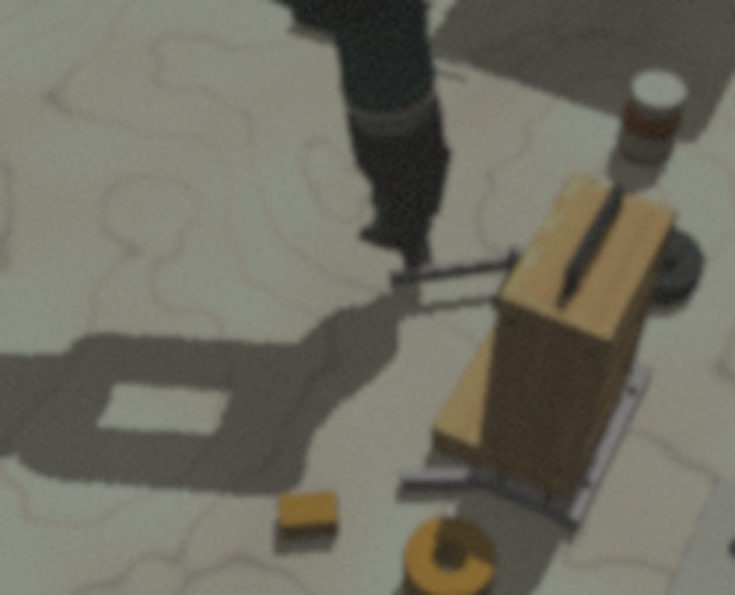

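The finger is pushing the keeper arm from behind (crop (400,275)), and the arm points roughly to −x and rightward. I'll carry on round the arc.

```bash
python3 -m pendant '[[0,0.2,-0.3,0,0,0,0],[0,0.42,-0.6,0,0,0,0],[0,0.7,-0.87,0,0,0,0],[0,0.98,-1.11,0,0,0,0],[0,1.3,-1.32,0,0,0,0],[0,1.65,-1.5,0,0,0,0],[0,1.9,-1.6,0,0,0,0],[0,2.15,-1.67,0,0,0,0],[0,2.35,-1.72,0,0,0,0],[0,2.5,-1.75,0,0,0,0],[0,2.5,-1.75,0,0,0,0]]'
python3 -m pendant '[[0,0.06,0,0,0,0,0],[0,0.12,0,0,0,0,0],[0,0.16,0,0,0,0,0],[0,0.16,0,0,0,0,0]]'
```

```text
t: 11.07
ee_pos: [0.5842, 0.124, -0.01]
orientation: [0.087, -0.005, 0.996, -0.003]
ft_force: [-0.2, -0.1, 0.0]
grip_width: 0.0004
t: 11.4
ee_pos: [0.5857, 0.1241, -0.0103]
orientation: [0.085, -0.005, 0.996, -0.003]
ft_force: [-4.3, -1.1, 4.2]
grip_width: 0.0002
```

```bash
python3 -m pendant '[[0,0.06,0,0,0,0,0],[0,0.12,0,0,0,0,0],[0,0.16,0,0,0,0,0],[0,0.16,0,0,0,0,0]]'
python3 -m pendant '[[0,-0.2,0,0,0,0,0],[0,-1,0,0,0,0,0],[0,-2,0,0,0,0,0],[0,-2.5,0,1.5,0,0,0],[0,-3,0,3,0,0,0],[0,-4,0,4.5,0,0,0],[0,-5,0,5.5,0,0,0],[0,-6,0,5.5,0,0,0],[0,-7,0,5.5,0,0,0],[0,-7,0,5.5,0,0,0],[0,-7,0,5.5,0,0,0]]'
python3 - <<'E'
from h import *
r=sensors.read_state(); print(r['ee_pos'],r['ft_force'])
s=snap('top','t9'); cv2.imwrite('pics/t9c.png',cv2.resize(s['image'][135:255,215:375],None,fx=5,fy=5,interpolation=cv2.INTER_CUBIC))
E
```

```text
t: 11.73
ee_pos: [0.5859, 0.1241, -0.0106]
orientation: [0.081, -0.005, 0.997, -0.003]
ft_force: [-17.1, -1.4, 12.4]
grip_width: 0.0002
t: 12.65
ee_pos: [0.4162, 0.1244, 0.1281]
orientation: [0.089, -0.005, 0.996, -0.002]
ft_force: [0.4, 0.1, -0.8]
grip_width: -0.0001
[0.41615738 0.12440665 0.12811434] [ 0.38029644  0.10659441 -0.79487334]
```

View pics/t9c.png

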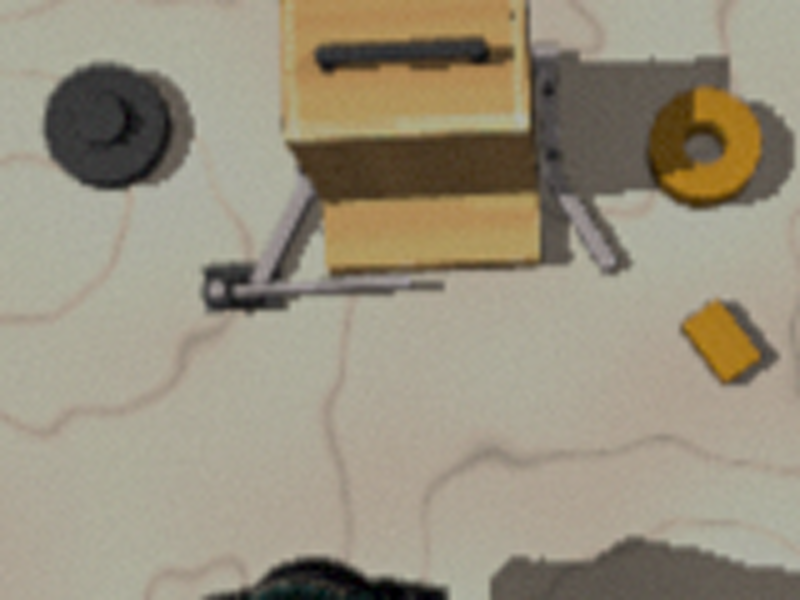

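```bash
python3 - <<'E'
from h import *
s=np.load('t9.npz')
Q=lambda x,y,z:P(s,215+x/5-.4,135+y/5-.4,z)[:2]
A=lambda a,b:np.degrees(np.arctan2(*(a-b)[::-1]))-90
p,t=Q(240,292,.038),Q(440,285,.038); print('keeper vs bay(stop face) deg',A(p,t),A(Q(313,84,.02),Q(543,74,.02)),t)
L,R=Q(332,271,.034),Q(541,262,.034); print('plinth rear',L,R,A(L,R))
a,b=np.load('top0.npz')['image'].astype(int),s['image'].astype(int)
d=abs(a-b).max(2)
for n,(u,v) in dict(jar=(187,182),wheel=(237,160),foil=(356,164),die=(359,203),card=(461,167),brush=(455,235),driver=(187,298)).items(): print(n,d[v-8:v+8,u-8:u+8].mean())
E
```

```text
keeper vs bay(stop face) deg 0.06239939993083965 0.4190843419243322 [0.59165836 0.07549624]
plinth rear [0.60295394 0.14051478] [0.60408655 0.01471492] 0.5158352313816579
jar 8.07421875
wheel 5.31640625
foil 23.8046875
die 54.96484375
card 7.37890625
brush 6.390625
driver 7.80078125
```

```bash
python3 -c "
from station import finish_job; print(finish_job())"
```

```text
the job is handed in; nothing more can be done
None
```

The crate is home in the bay against the stop bar, the keeper is swung round behind its plinth, and I have handed the job in at about 13 s on the robot's clock.

**Final checks:**
- **Crate:** when pushed against the stop bar it stalled and the force rose to 18 N. The last top view puts the plinth's rear face at x ≈ 0.603 (0.602 expected). It is centred within about 3 mm and square to the bay within about 0.5°.
- **Keeper:** I pushed it with the closed fingers only after the crate was home. It stalled at its end stop at 17 N and now lies within about 0.4° of straight across. The arm is withdrawn and touching nothing.
- **Bystanders:** the jar, wheel, cards, brush and driver look unchanged between the first and last top views. The foil roll and die block did differ in the image comparison. By eye both are in the same place and only the crate's shadow on them has moved, but I did not measure them again.

**What failed or disagreed:**
- **First push was too high:** the fingertips were about 35 mm above the height the robot reported. They rode over the plinth and pushed the foot of the case, about 50 mm up, moving the crate roughly 27 mm without tipping it. The wrist camera showed this, so I backed off, lowered the fingers and did the rest of the push on the plinth face, as asked.
- **Keeper tip position:** my reading makes the arm about 132 mm long instead of 115 mm. I think I took in its shadow, and I did not resolve it.

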